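# Hold the roe tray's lock pin out at the unloading stop

## Task

Slide the tray carriage along its rails until it is hard against the thick stop block at the unloading end, keeping its lock plunger seated on the way. Then pull the black knob of the sprung lock plunger fully back, so that the pin is clear of the hole in the tray's lug, and finish while still gripping and holding it back, with the carriage still at the stop, so that a workmate can lift the tray out. Leave the loose roes, the small bowl and the scissors where they lie.

Things in the scene. Friction and masses are not known exactly. Their poses are not given: they have to be found in the camera images.
- slide_base: aluminium base with two steel rails, fixed to the table, 180 x 400 mm (x, y); origin on the table at the slide's middle. Its y axis is the slide direction, pointing to the thick dark steel stop block (150 x 30 mm, 53 mm high) at its +y end; a thin low plate marks the -y end. Its x axis points away from the knob: the plunger is pulled along -x of this frame (level). z is up. Its place and yaw vary.
- carriage (a joint): position (m) of the carriage (170 x 160 mm plate carrying a steel tray with a roe in it, tray rim 60 mm above the table) along the slide base's +y: 0 at the thin plate, 0.170 hard against the stop block. It needs about 4 N to move and stays where it is left.
- push_post (a point): upright round steel post fixed on the carriage, 18 mm diameter, 85 mm high: this point is at its foot, 32 mm above the table, so its top is 117 mm above the table; a grip about 60 mm above its foot clears everything on the carriage. Moves with the carriage.
- pull_knob: black round knob on the outer end of the lock plunger, 26 mm diameter, 30 mm long along x, axis level and along the slide base's x; origin at its centre, 66 mm above the table; axes parallel to slide_base's. It moves with the carriage and with the plunger. Free room all round it; its inner end face is 21 mm from the plunger's barrel.
- plunger (a joint): how far (m) the lock plunger is pulled out along slide_base -x: 0 seated in the tray lug's hole, 0.016 fully back against its end stop. It clears the hole after 9 mm. A spring draws it home with about 5 N when seated and 10 N when fully back; let go, it snaps home.
- roe0: bystander, loose: a cured fish roe, two flat orange-brown lobes side by side, about 130 x 70 x 24 mm; origin under its centre, x along its length
- roe1: bystander, loose: a cured fish roe, two flat orange-brown lobes side by side, about 130 x 70 x 24 mm; origin under its centre, x along its length
- roe2: bystander, loose: a cured fish roe, two flat orange-brown lobes side by side, about 130 x 70 x 24 mm; origin under its centre, x along its length
- bowl_small: bystander, loose: small steel bowl, 110 mm across, 50 mm high; origin under its centre
- scissors: bystander, loose: scissors lying flat, 180 mm long, 12 mm high; origin near the pivot, x towards the tips

How it is judged:
On the way, in this order (a step that is already met when the one before it is completed fails the run):
1. the carriage stands against the stop block with the plunger still seated (value of joint carriage above 0.164 m and value of joint plunger below 0.006 m), for 0.2 s.
2. the plunger is pulled fully back with the carriage at the stop (value of joint carriage above 0.164 m and value of joint plunger above 0.0125 m and contact force between the fingers and pull_knob above 1 N), for 0.3 s.
At the end, for the whole second after the job is handed in: the carriage is within 6 mm of its stop, the plunger is at least 12.5 of its 16 mm back and still, the fingers hold its knob (over 1 N), and every listed bystander lies within 40 mm of where it was (all of step 2 and velocity of joint plunger between -0.01 and 0.01 m/s and distance of each of roe0, roe1, roe2, bowl_small, scissors from where it was at the start of the episode below 0.04 m); the arm keeps its last pose, push and grip.
It fails at once if the plunger was drawn (over 8 mm) before the carriage was at the stop (value of joint carriage below 0.15 m and value of joint plunger above 0.008 m).
It fails at once if a loose roe, the small bowl or the scissors were pushed away (over 40 mm) (distance of any of roe0, roe1, roe2, bowl_small, scissors from where it was at the start of the episode above 0.04 m).
It also fails if it takes over 48 s, if anything falls off the work surface, if the arm or the gripper's body presses on something with over 40 N, if the wrist force passes 120 N, or if a joint passes its speed limit or range.

## Robot

A 7-joint arm with a two-finger parallel gripper is mounted at the origin on the work surface. World frame = base frame: x ahead of the robot, y to its left, z up, the work surface at z = 0. Lengths are in m, angles in rad, forces in N, time in s.
With the tool pointing down it reaches from about 0.35 to 0.9 m from the base axis. Payload 7.2 kg.
Tool frame: the origin (TCP) lies on the centre line of the jaws, within the pads' length; the fingertips stand 8 mm ahead of it and the grasp point (between the pads) lies 11 mm behind it (tcp_to_tips is the distance from the TCP to the fingertips, in m); z points along the fingers, y is the line along which they close (so a half turn about z gives the same grasp; the last joint's range is limited). The gripper opens to 88 mm and grips with 3 to 60 N. Pads are 20 mm wide; open, the fingers measure 115 mm over their backs; the gripper's body (75 mm by 178 mm) begins 61 mm behind the grasp point.
Start: joints at [-1.259, 0.411, -0.013, 1.596, 0.006, 1.134, -0.082], TCP at [0.232, 0.58, 0.231] pointing down, gripper open.
Joint ranges: [-2.95, 2.95], [-0.29, 1.99], [-1.47, 1.44], [0.14, 2.54], [-1.03, 4.17], [0.13, 1.85], [-2.86, 2.86]. Speed limits (rad/s): [2.39, 2.39, 3.01, 3.01, 3.14, 3.14, 3.14].

## Interface

Orientations are given as a rotation vector (axis times angle).
In Python, from plant import * gives the robot as it stands.
- The arm moves only by the tool carry_out, never from a script. Its argument "increments" is a list that holds one entry, the list of rows, each a list of 7 numbers: the opening, from 0 (shut) to 1 (fully open), then the shift along the tool's x, y, z in m, then the turn, a rotation vector about the tool's x, y, z in rad. A call has 1 to 12 rows; each row shifts and turns the commanded pose from where the row before left it, along the tool's axes as they then stand; what a row does not reach is not made up. A row lasts 1/10 s, in which the tool goes at most 50 mm and 8.59 degrees, less where a joint would pass 70% of its speed; a pose out of reach is approached as far as the arm can. A call is refused whole if a number of a shift passes 0.05 or a number of a turn 0.15, either way. A call with a gripper value outside its range is refused whole. The fingers move at their own pace and stop on an object; "squeeze" is the grip in N (left out, the last holds). Time passes only in rows, so rows that do not move let the fingers close. It gives the time, the measured TCP pose, the force, the opening and the grip force at its end, in the units of the state.
- get_obs(): the state, without advancing time (a new reading comes with each control period).
- snapshot(name): name is "scene" or "top" or "wrist"; returns a dict with "frame" (420x560x3 uint8, red, green, blue), "intrinsics" (3x3 intrinsics, pixels), "extrinsics" (4x4, takes a point from camera to world coordinates). Camera axes: x right, y down, z forward; pixel columns grow to the right and rows downward; lengths in m; the calibration is good to about 2 mm. A picture is of the moment at which its call begins. There is no depth.
- job_done(): hands the job in; it is judged then, once.
Trained networks look in a picture, given as the dict that the camera call returned (one of the last four; its "shot" number tells which), for a name from the list of things; names that differ only in an ending like _2 or _b are one class to them, and where a whole thing is asked for, a point or a joint stands for the part that bears it (a point fixed in the world has none). Each returns a list of dicts, best first, with "score" (0 to 1); they miss things now and then, are a little off and sometimes report something else, mostly with a low value. They report only what shows in the picture. A call takes as long as a camera call.
- find_in(picture, name): "centre" ([x, y, z] in m, in world coordinates, good to about 4 mm: the middle of the surface that is visible of it).
The state is a dict: "time_s": time; "q": joint angles; "qvel": joint speeds; "joint_efforts": joint torques, N m; "tool_pos": TCP position; "tcp_rot": TCP orientation; "force": force on the tool from outside, world axes, zero at the start; "wrist_torque": the same for the moment, N m; "gripper_width": finger opening in m; "grasp_force": force on a finger pad.
Only numpy, scipy, OpenCV 4.12 (cv2) and the standard library are available. Lean on these libraries where they do the work, as an engineer would, in place of code of your own. Each camera call takes 0.05 s, during which the arm holds its last target. There are 200 camera calls.

## Working session

There is one attempt and no reset: what is moved stays moved. The work goes in short steps, Python scripts to look and compute and a tool call to move; the robot and the scene stay as the last step left them, time stands still between calls to the robot, and variables do not carry over. Pictures are saved under pics/ and viewed, at most 10 in all, crops included, and the job is handed in when it is done.

Besides the shell and the picture viewer there is one more tool, called after "Call:" by a JSON object that holds its "op" and its "data", one argument or row to a line. carry_out: Moves the arm, as the interface text tells. Its arguments: {"type":"object","properties":{"increments":{"type":"array"},"squeeze":{"type":"number"}},"required":["increments"]}

```bash
mkdir -p pics
cat > h.py <<'E'
from plant import *
import numpy as np, cv2
from scipy.spatial.transform import Rotation as R
def save(p,n): cv2.imwrite(f'pics/{n}.png',p['frame'][:,:,::-1])
def proj(p,X):
    T=np.linalg.inv(p['extrinsics']); c=T[:3,:3]@np.array(X)+T[:3,3]; u=p['intrinsics']@c; return (u[:2]/u[2]).round(1)
def atz(p,u,v,z):
    d=p['extrinsics'][:3,:3]@np.linalg.inv(p['intrinsics'])@[u,v,1]; o=p['extrinsics'][:3,3]
    return (o+d*(z-o[2])/d[2]).round(4)
E
python3 - <<'E'
from h import *
o=get_obs();print(o['time_s'],o['tool_pos'],o['tcp_rot'],o['gripper_width'],o['force'])
print(R.from_rotvec(o['tcp_rot']).as_matrix().round(3))
a=snapshot('top');b=snapshot('scene')
cv2.imwrite('pics/a.png',a['frame'][:,:,::-1]);save(b,'b')
for p in (a,b):
  for n in ['slide_base','push_post','pull_knob','carriage','roe0','bowl_small','scissors']:
    print(n,[(np.round(d['centre'],3).tolist(),round(d['score'],2),proj(p,d['centre']).tolist()) for d in find_in(p,n)[:3]])
E
```

```text
0.0 [0.23154441 0.5799843  0.22982411] [-5.92892333e-01 -3.08492168e+00  2.49913929e-03] 0.08767525524232118 [-0.34965214 -0.4968857  -0.28247815]
[[-0.929  0.371 -0.001]
 [ 0.371  0.929 -0.002]
 [-0.    -0.002 -1.   ]]
slide_base [([0.656, -0.01, 0.023], 0.96, [305.5, 181.2])]
push_post [([0.679, -0.08, 0.036], 0.92, [339.8, 169.2]), ([0.753, -0.275, 0.02], 0.49, [431.5, 138.8])]
pull_knob [([0.56, -0.116, 0.075], 0.52, [360.2, 223.7])]
carriage [([0.675, -0.078, 0.036], 0.6, [338.5, 171.2])]
roe0 [([0.558, 0.24, 0.022], 0.89, [182.7, 225.7]), ([0.554, -0.194, 0.024], 0.86, [395.2, 231.5]), ([0.396, 0.167, 0.023], 0.62, [214.9, 306.8])]
bowl_small [([0.753, -0.276, 0.017], 0.59, [431.4, 139.2]), ([0.453, -0.05, 0.006], 0.54, [323.7, 280.4]), ([0.676, -0.078, 0.034], 0.53, [338.6, 170.7])]
scissors [([0.455, -0.051, 0.007], 0.88, [324.2, 279.3]), ([0.754, -0.273, 0.019], 0.21, [430.1, 138.6])]
slide_base [([0.688, -0.071, 0.029], 0.81, [261.3, 250.7])]
push_post [([0.699, -0.097, 0.05], 0.65, [255.0, 250.1])]
pull_knob [([0.567, -0.123, 0.069], 0.7, [210.1, 222.7])]
carriage [([0.7, -0.097, 0.044], 0.81, [255.6, 252.4])]
roe0 [([0.565, -0.203, 0.023], 0.82, [182.2, 252.2])]
bowl_small [([0.72, -0.261, 0.029], 0.98, [199.1, 296.9]), ([0.574, 0.246, 0.018], 0.44, [321.7, 188.3]), ([0.7, -0.095, 0.048], 0.33, [256.0, 250.7])]
scissors [([0.456, -0.035, 0.005], 0.79, [215.1, 212.5])]
```

View pics/a.png

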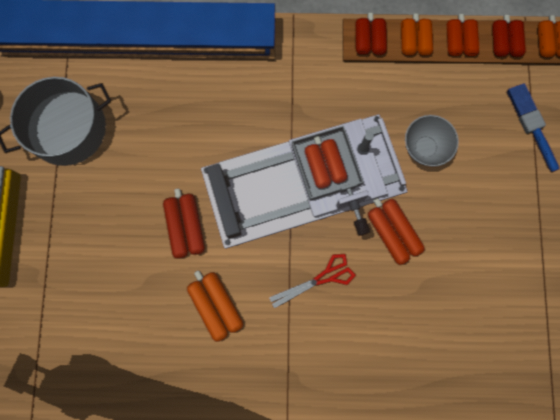

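View pics/b.png

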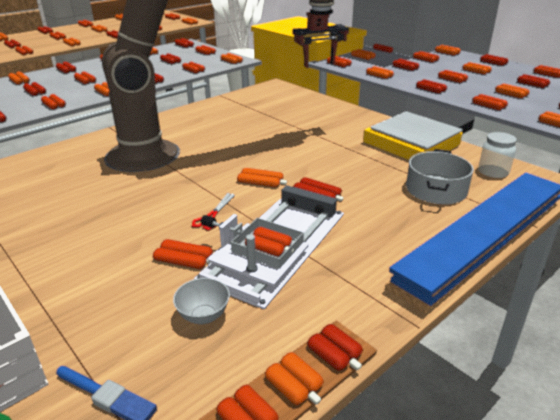

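The top view shows the slide with corners at about (203,189), (377,118), (406,187) and (229,244). The stop is on the left (world +y), the post is near (369,140), the knob is at (361,227), and a roe lies just right of the knob at (395,232). The scene view agrees.

Run:
```python
from h import *
a=snapshot('top')
print(a['extrinsics'].round(3))
c=[(203,189),(377,118),(406,187),(229,244)]
C=np.array([atz(a,*p,0.01) for p in c]);print(C, C.mean(0))
y=(C[0]+C[3]-C[1]-C[2])/2;x=(C[0]+C[1]-C[2]-C[3])/2
print(np.linalg.norm(x),np.linalg.norm(y),np.degrees(np.arctan2(y[1],y[0])),np.degrees(np.arctan2(x[1],x[0])))
im=a['frame'][100:250,300:440,::-1]
cv2.imwrite('pics/c.png',cv2.resize(im,None,fx=4,fy=4,interpolation=cv2.INTER_CUBIC))
```

```text
[[ 0.018 -0.983  0.185  0.395]
 [-1.    -0.017  0.007  0.026]
 [-0.004 -0.185 -0.983  1.091]
 [ 0.     0.     0.     1.   ]]
[[ 0.6385  0.2036  0.01  ]
 [ 0.8009 -0.1628  0.01  ]
 [ 0.65   -0.2212  0.01  ]
 [ 0.5238  0.1449  0.01  ]] [ 0.6533   -0.008875  0.01    ]
0.14513422235985554 0.3936515622984368 111.50410169667006 23.792133339087457
```

View pics/c.png

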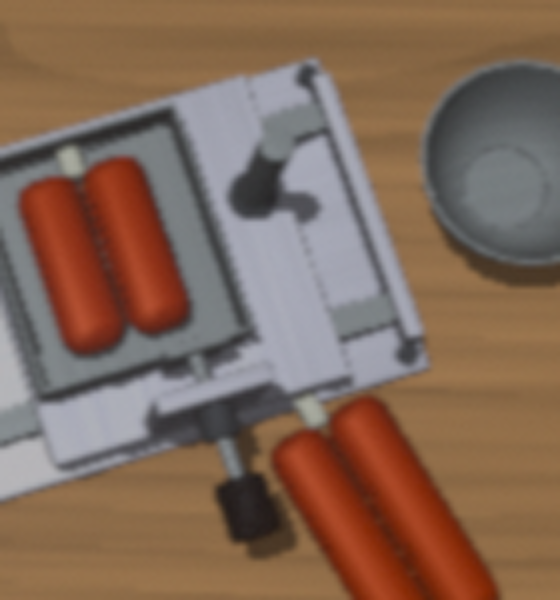

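Run:
```python
from h import *
a=snapshot('top')
q=lambda u,v,z:atz(a,300+u/4,100+v/4,z)
f=q(258,195,.032);t=q(287,127,.117);k=q(248,507,.070)
print('foot',f,'top',t,'knob',k)
for e in [((0,503),(428,370),.01),((428,370),(320,60),.01),((48,392),(255,335),.06),((62,467),(350,385),.032)]:
  d=q(*e[1],e[2])-q(*e[0],e[2]);print(d,np.degrees(np.arctan2(d[1],d[0])),np.linalg.norm(d))
im=cv2.resize(a['frame'][120:260,190:310,::-1],None,fx=4.2,fy=4.2,interpolation=cv2.INTER_CUBIC);cv2.imwrite('pics/d.png',im)
```

```text
foot [ 0.7249 -0.132   0.032 ] top [ 0.7327 -0.1336  0.117 ] knob [ 0.5548 -0.1198  0.07  ]
[ 0.0741 -0.2226  0.    ] -71.58821970776552 0.23460939878871007
[0.1696 0.0537 0.    ] 17.56921182425765 0.17789842607510611
[ 0.0309 -0.1032  0.    ] -73.33132166308708 0.10772673762813016
[ 0.045  -0.1468  0.    ] -72.9576285622162 0.15354230687338263
```

View pics/d.png

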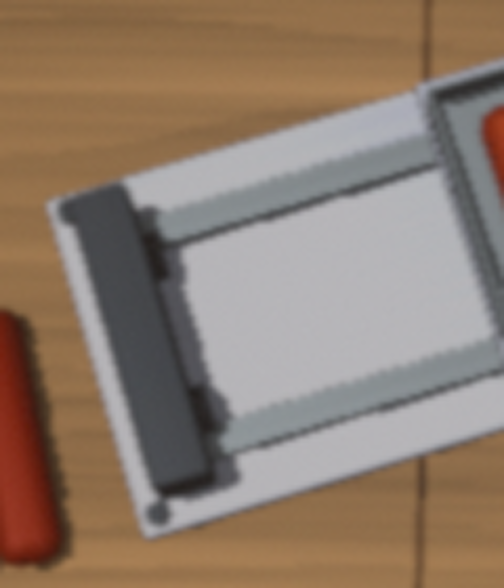

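The stop block is clear in the crop, and the slide direction comes out at about 107.5°. I'll turn the tool first, then travel above the post.

Call:
{"op": "carry_out", "data": {
  "increments": [
    [[1,0,0,0,0,0,0.145],[1,0,0,0,0,0,0.145],[1,0,0,0,0,0,0.145],[1,0,0,0,0,0,0.145],[1,0,0,0,0,0,0.145],[1,0,0,0,0,0,0.145],[1,0,0,0,0,0,0.145],[1,0,0,0,0,0,0.145],[1,0,0,0,0,0,0.145],[1,0,0,0,0,0,0.145],[1,0,0,0,0,0,0.145],[1,0,0,0,0,0,0.145]]
  ]
}}

```text
time_s: 2.1
tool_pos: [0.2316, 0.5805, 0.2307]
tcp_rot: [-2.745, -1.528, -0.0]
force: [-0.6, 0.4, -0.3]
gripper_width: 0.0878
grasp_force: 0.0
```

Call:
{"op": "carry_out", "data": {
  "increments": [
    [[1,0,0,0,0,0,0.143],[1,0,0,0,0,0,0.143],[1,0,0,0,0,0,0.143],[1,0,0,0,0,0,0.143],[1,0,0,0,0,0,0.143],[1,0,0,0,0,0,0]]
  ]
}}

```text
time_s: 2.7
tool_pos: [0.2315, 0.5805, 0.2306]
tcp_rot: [3.105, 0.477, 0.0]
force: [-1.1, -0.2, 0.0]
gripper_width: 0.0878
grasp_force: 0.0
```

Run:
```python
from h import *
a=snapshot('top')
C=np.array([atz(a,*p,0.01) for p in [(201.4,168.8),(380,115),(407,192.5),(225.7,248.1)]])
y=(C[0]+C[3]-C[1]-C[2])/2;x=(C[0]+C[1]-C[2]-C[3])/2
print(C.mean(0),np.linalg.norm(x),np.linalg.norm(y),np.degrees(np.arctan2(y[1],y[0])),np.degrees(np.arctan2(x[1],x[0])))
o=get_obs();M=R.from_rotvec(o['tcp_rot']).as_matrix();print(o['time_s'],o['tool_pos'],M.round(3),o['q'].round(2))
print(M.T@(np.array([.729,-.133,.231])-o['tool_pos']))
```

```text
[ 0.660825 -0.008     0.01    ] 0.17723022456680465 0.39631378035591946 108.28636644430918 18.317382485218456
2.75 [0.23147733 0.58053765 0.23059889] [[ 0.952  0.305  0.   ]
 [ 0.305 -0.952 -0.   ]
 [ 0.     0.    -1.   ]] [-1.63  0.44  0.5   1.62 -0.23  1.14 -2.33]
[ 2.56007517e-01  8.31339318e-01 -2.05907666e-04]
```

Call:
{"op": "carry_out", "data": {
  "increments": [
    [[1,0.0116,0.0378,0,0,0,0],[1,0.0116,0.0378,0,0,0,0],[1,0.0116,0.0378,0,0,0,0],[1,0.0116,0.0378,0,0,0,0],[1,0.0116,0.0378,0,0,0,0],[1,0.0116,0.0378,0,0,0,0],[1,0.0116,0.0378,0,0,0,0],[1,0.0116,0.0378,0,0,0,0],[1,0.0116,0.0378,0,0,0,0],[1,0.0116,0.0378,0,0,0,0],[1,0.0116,0.0378,0,0,0,0]]
  ]
}}

```text
time_s: 3.85
tool_pos: [0.4797, 0.2213, 0.231]
tcp_rot: [-3.103, -0.488, -0.001]
force: [0.3, -1.1, 0.3]
gripper_width: 0.0876
grasp_force: 0.0
```

Call:
{"op": "carry_out", "data": {
  "increments": [
    [[1,0.0116,0.0378,0,0,0,0],[1,0.0116,0.0378,0,0,0,0],[1,0.0116,0.0378,0,0,0,0],[1,0.0116,0.0378,0,0,0,0],[1,0.0116,0.0378,0,0,0,0],[1,0.0116,0.0378,0,0,0,0],[1,0.0116,0.0378,0,0,0,0],[1,0.0116,0.0378,0,0,0,0],[1,0.0116,0.0378,0,0,0,0],[1,0.0116,0.0378,0,0,0,0],[1,0.0116,0.0378,0,0,0,0],[1,0,0,0,0,0,0]]
  ]
}}

```text
time_s: 5.05
tool_pos: [0.7266, -0.142, 0.2297]
tcp_rot: [3.102, 0.477, -0.002]
force: [-0.9, -0.6, -0.0]
gripper_width: 0.088
grasp_force: 0.0
```

Run:
```python
from h import *
w=snapshot('wrist');save(w,'e')
o=get_obs();print(o['time_s'],o['tool_pos'],o['tcp_rot'],o['q'].round(2))
print(w['extrinsics'].round(3))
for n in ['push_post','pull_knob']:
    print(n,[(np.round(d['centre'],3).tolist(),round(d['score'],2),proj(w,d['centre']).tolist()) for d in find_in(w,n)[:3]])
```

```text
5.1 [ 0.72607877 -0.13904811  0.22970641] [ 3.10339900e+00  4.79150367e-01 -2.04704845e-03] [-0.25  0.69  0.67  1.3  -0.42  1.29 -0.84]
[[ 0.299 -0.908 -0.293  0.807]
 [-0.954 -0.284 -0.095 -0.116]
 [ 0.003  0.308 -0.951  0.384]
 [ 0.     0.     0.     1.   ]]
push_post [([0.697, -0.079, 0.034], 0.83, [213.0, 192.1])]
pull_knob [([0.566, -0.116, 0.072], 0.62, [211.0, 318.2])]
```

View pics/e.png

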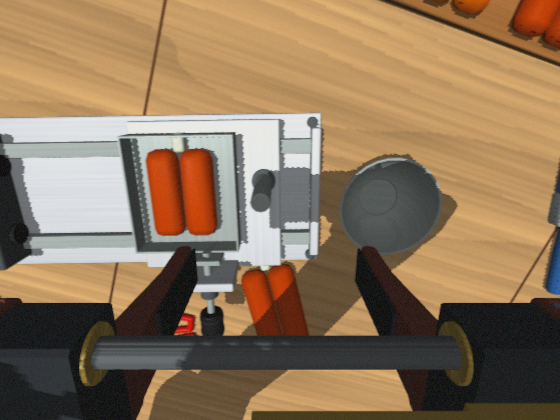

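The wrist view shows the post between the fingers, ahead of them in the image: top at (265,177), foot at about (262,203). The knob is at (212,321), and the slide lines up with the tool axes.

Run:
```python
from h import *
w=snapshot('wrist');o=get_obs();M=R.from_rotvec(o['tcp_rot']).as_matrix()
print(o['tool_pos'])
for u,v,z in [(265,177,.117),(262,203,.032),(212,321,.070)]:
  P=atz(w,u,v,z);print(P, M.T@(P-o['tool_pos']))
for a,b in [((0,118),(320,114)),((10,268),(240,262))]:
  d=atz(w,*b,.01)-atz(w,*a,.01);print(np.degrees(np.arctan2(d[1],d[0])))
```

```text
[ 0.7260015  -0.1339994   0.23041426]
[ 0.7478 -0.1184  0.117 ] [ 0.02551512 -0.00807179  0.11342458]
[ 0.6996 -0.1267  0.032 ] [-0.02292182 -0.01475092  0.19843271]
[ 0.5599 -0.1115  0.07  ] [-0.15134238 -0.07185301  0.16050326]
-71.68813536907705
-70.67872391915289
```

Run:
```python
from h import *
w=snapshot('wrist');o=get_obs();M=R.from_rotvec(o['tcp_rot']).as_matrix()
print(o['tool_pos'])
for u,v,z in [(265,177,.032),(261,199,.117),(212,321,.070)]:
  P=atz(w,u,v,z);print(P, M.T@(P-o['tool_pos']))
print(proj(w,[.73,-.133,.032]),proj(w,[.73,-.133,.117]))
```

```text
[ 0.7260336  -0.13351589  0.23067036]
[ 0.7291 -0.1202  0.032 ] [ 0.00692006 -0.01149801  0.19868703]
[ 0.7286 -0.1198  0.117 ] [ 0.00659236 -0.01213756  0.11368765]
[ 0.5598 -0.1105  0.07  ] [-0.15134138 -0.0724236   0.16071377]
[276.4 179.7] [276.3 202. ]
```

Call:
{"op": "carry_out", "data": {
  "increments": [
    [[1,0.003,0,0.03,0,0,0],[1,0,0,0.03,0,0,0],[1,0,0,0.03,0,0,0],[1,0,0,0.03,0,0,0],[1,0,0,0.03,0,0,0],[1,0,0,0,0,0,0],[0.1,0,0,0,0,0,0],[0.1,0,0,0,0,0,0],[0.1,0,0,0,0,0,0],[0.1,0,0,0,0,0,0],[0.1,0,0,0,0,0,0],[0.1,0,0,0,0,0,0]]
  ],
  "squeeze": 15
}}

```text
time_s: 6.5
tool_pos: [0.7291, -0.1344, 0.081]
tcp_rot: [-3.105, -0.48, -0.001]
force: [0.3, -0.7, -0.0]
gripper_width: 0.0434
grasp_force: 0.0
```

Call:
{"op": "carry_out", "data": {
  "increments": [
    [[0.1,0,0,0,0,0,0],[0.1,0,0,0,0,0,0]]
  ]
}}

```text
time_s: 6.7
tool_pos: [0.7289, -0.1339, 0.0806]
tcp_rot: [-3.104, -0.48, 0.0]
force: [-2.8, 3.4, 2.8]
gripper_width: 0.0277
grasp_force: 2.0
```

Call:
{"op": "carry_out", "data": {
  "increments": [
    [[0.1,0,0,0,0,0,0],[0.1,0,0,0,0,0,0],[0.1,0,0,0,0,0,0],[0.1,0,0,0,0,0,0]]
  ]
}}

```text
time_s: 7.1
tool_pos: [0.729, -0.1338, 0.0806]
tcp_rot: [-3.104, -0.48, 0.0]
force: [-2.1, 4.1, 2.6]
gripper_width: 0.0177
grasp_force: 15.0
```

Call:
{"op": "carry_out", "data": {
  "increments": [
    [[0.1,0,-0.005,0,0,0,0],[0.1,0,-0.01,0,0,0,0],[0.1,0,-0.01,0,0,0,0],[0.1,0,-0.01,0,0,0,0],[0.1,0,-0.01,0,0,0,0],[0.1,0,-0.01,0,0,0,0],[0.1,0,-0.01,0,0,0,0],[0.1,0,-0.01,0,0,0,0],[0.1,0,-0.01,0,0,0,0],[0.1,0,-0.01,0,0,0,0],[0.1,0,-0.01,0,0,0,0],[0.1,0,-0.005,0,0,0,0]]
  ],
  "squeeze": 20
}}

```text
time_s: 8.3
tool_pos: [0.6942, -0.0288, 0.0806]
tcp_rot: [-3.104, -0.481, 0.004]
force: [-2.7, -4.8, 0.1]
gripper_width: 0.017
grasp_force: 20.0
```

Call:
{"op": "carry_out", "data": {
  "increments": [
    [[0.1,0,-0.005,0,0,0,0],[0.1,0,-0.005,0,0,0,0],[0.1,0,-0.005,0,0,0,0],[0.1,0,-0.005,0,0,0,0],[0.1,0,0,0,0,0,0]]
  ]
}}

```text
time_s: 8.8
tool_pos: [0.6878, -0.0096, 0.0806]
tcp_rot: [-3.104, -0.481, 0.005]
force: [-5.3, -2.8, 2.4]
gripper_width: 0.0176
grasp_force: 20.0
```

Run:
```python
from h import *
a=snapshot('top');cv2.imwrite('pics/f.png',cv2.resize(a['frame'][90:270,180:420,::-1],None,fx=3,fy=3,interpolation=cv2.INTER_CUBIC))
```

```text
(no output)
```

View pics/f.png

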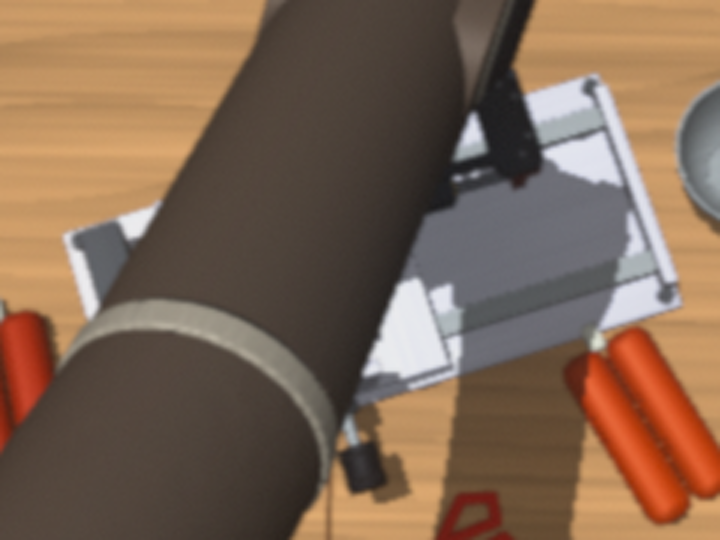

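The arm hides the stop in this top view. The carriage's rear edge is at (447,368) in the crop and it's still moving freely, so I'll keep going and watch the force.

Call:
{"op": "carry_out", "data": {
  "increments": [
    [[0.1,0,-0.005,0,0,0,0],[0.1,0,-0.005,0,0,0,0],[0.1,0,-0.005,0,0,0,0],[0.1,0,0,0,0,0,0]]
  ]
}}

```text
time_s: 9.25
tool_pos: [0.6831, 0.0046, 0.0805]
tcp_rot: [-3.104, -0.48, 0.006]
force: [-5.7, -3.3, 3.3]
gripper_width: 0.0177
grasp_force: 20.0
```

Call:
{"op": "carry_out", "data": {
  "increments": [
    [[0.1,0,-0.004,0,0,0,0],[0.1,0,-0.004,0,0,0,0],[0.1,0,0,0,0,0,0]]
  ]
}}

```text
time_s: 9.55
tool_pos: [0.6822, 0.0074, 0.0805]
tcp_rot: [3.1, 0.475, -0.001]
force: [1.6, -13.4, -4.4]
gripper_width: 0.0177
grasp_force: 20.0
```

Call:
{"op": "carry_out", "data": {
  "increments": [
    [[0.1,0,-0.004,0,0,0,0],[0.1,0,-0.003,0,0,0,0],[0.1,0,0,0,0,0,0],[0.1,0,0,0,0,0,0],[0.1,0,0,0,0,0,0]]
  ]
}}

```text
time_s: 10.05
tool_pos: [0.6822, 0.0075, 0.0806]
tcp_rot: [3.093, 0.467, 0.004]
force: [11.6, -26.8, -12.9]
gripper_width: 0.018
grasp_force: 20.0
```

Run:
```python
from h import *
a=snapshot('scene');cv2.imwrite('pics/g.png',cv2.resize(a['frame'][160:320,140:380,::-1],None,fx=3,fy=3,interpolation=cv2.INTER_CUBIC))
print([(np.round(d['centre'],3).tolist(),d['score']) for d in find_in(a,'pull_knob')[:2]])
```

```text
[([0.52, 0.012, 0.066], 0.59)]
```

View pics/g.png

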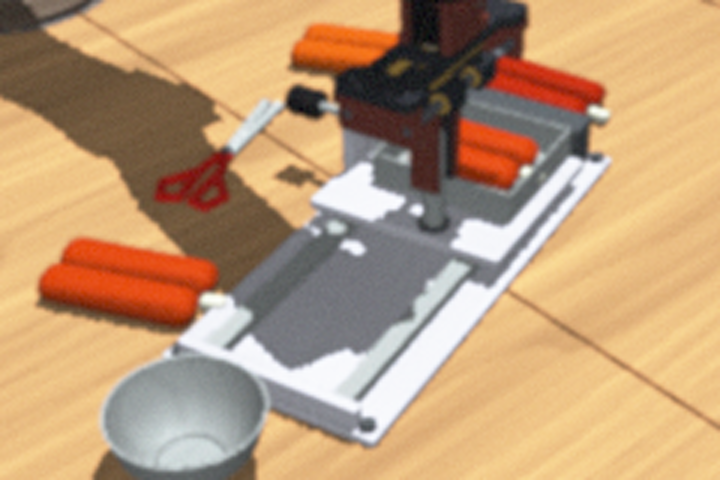

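The carriage is closed up on the stop and pressing hard, and the plunger hasn't been touched. Next I'll ease off, open, rise and go above the knob.

Call:
{"op": "carry_out", "data": {
  "increments": [
    [[0.1,0,0.006,0,0,0,0],[0.5,0,0,0,0,0,0],[0.8,0,0,0,0,0,0],[1,0,0,0,0,0,0],[1,0,0,0,0,0,0],[1,0,0,0,0,0,0],[1,0,0,-0.03,0,0,0],[1,0,0,-0.04,0,0,0],[1,0,0,-0.04,0,0,0],[1,0,0,0,0,0,0]]
  ]
}}

```text
time_s: 11.15
tool_pos: [0.6854, 0.0122, 0.1969]
tcp_rot: [3.104, 0.48, 0.014]
force: [0.6, 0.5, -0.2]
gripper_width: 0.0857
grasp_force: 0.0
```

Call:
{"op": "carry_out", "data": {
  "increments": [
    [[1,-0.03,-0.012,0,0,0,0],[1,-0.03,-0.012,0,0,0,0],[1,-0.03,-0.012,0,0,0,0],[1,-0.03,-0.012,0,0,0,0],[1,-0.03,-0.01,0,0,0,0],[1,0,0,0,0,0,0],[1,0,0,0,0,0,0],[1,0,0,0,0,0,0]]
  ]
}}

```text
time_s: 11.95
tool_pos: [0.523, 0.0229, 0.1908]
tcp_rot: [3.104, 0.481, 0.002]
force: [-0.2, -0.3, 0.0]
gripper_width: 0.0875
grasp_force: 0.0
```

Run:
```python
from h import *
w=snapshot('wrist');save(w,'i');np.savez('i.npz',**{k:w[k] for k in('intrinsics','extrinsics')})
o=get_obs();print(o['time_s'],o['tool_pos'],o['tcp_rot'],o['force'])
t=snapshot('top')
for p in (w,t):
  for n in ['pull_knob','push_post','scissors','bowl_small','roe0']:
    print(n,[(np.round(d['centre'],3).tolist(),round(d['score'],2),proj(p,d['centre']).tolist()) for d in find_in(p,n)[:3]])
```

```text
12.0 [0.5230494  0.02263508 0.19072221] [3.10414292e+00 4.80484499e-01 1.31131877e-03] [ 0.07195553 -0.00741047  0.11934638]
pull_knob [([0.522, 0.02, 0.075], 0.87, [278.5, 207.9])]
push_post [([0.622, 0.049, 0.034], 0.67, [281.2, 82.3])]
scissors [([0.452, -0.045, 0.006], 0.96, [313.5, 261.2])]
bowl_small []
roe0 [([0.409, 0.171, 0.023], 0.81, [112.1, 248.5]), ([0.568, 0.24, 0.023], 0.81, [63.5, 76.0]), ([0.566, -0.189, 0.018], 0.74, [479.8, 210.6])]
pull_knob []
push_post [([0.687, 0.132, 0.039], 0.94, [236.5, 163.3])]
scissors [([0.475, -0.078, 0.012], 0.71, [337.9, 269.6])]
bowl_small [([0.749, -0.274, 0.018], 0.75, [430.6, 140.6])]
roe0 [([0.422, 0.186, 0.024], 0.91, [205.7, 293.5]), ([0.556, -0.194, 0.023], 0.69, [395.4, 230.5]), ([0.563, 0.239, 0.02], 0.68, [183.2, 223.8])]
```

View pics/i.png

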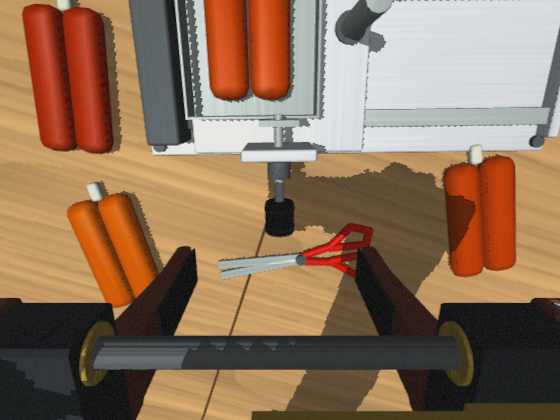

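The view shows the knob at (279,217), spanning v from 199 to 236, with free room around it. The carriage plate sits against the stop at u≈188.

Run:
```python
from h import *
w=dict(np.load('i.npz'));o=get_obs();M=R.from_rotvec(o['tcp_rot']).as_matrix()
print(o['tool_pos'])
for u,v,z in [(279,200,.079),(279,216,.079),(279,216,.07),(279,236,.06),(264,216,.066),(294,216,.066)]:
  P=atz(w,u,v,z);print(P, M.T@(P-o['tool_pos']))
```

```text
[0.52200096 0.02243133 0.19059414]
[0.53   0.0222 0.079 ] [0.00756383 0.00263425 0.11159363]
[0.5163 0.0178 0.079 ] [-0.00682529  0.0026921   0.11159466]
[0.5134 0.0168 0.07  ] [-0.00989123  0.00276963  0.12059489]
[0.4912 0.0096 0.06  ] [-0.03322834  0.00293004  0.13059656]
[0.508  0.0293 0.066 ] [-0.01126447 -0.01077751  0.12459479]
[0.5162 0.0035 0.066 ] [-0.01123762  0.01629423  0.12459518]
```

Call:
{"op": "carry_out", "data": {
  "increments": [
    [[1,-0.009,0.002,0.03,0,0,0],[1,0,0,0.035,0,0,0],[1,0,0,0.035,0,0,0],[1,0,0,0.035,0,0,0],[1,0,0,0,0,0,0],[0.5,0,0,0,0,0,0],[0.1,0,0,0,0,0,0],[0.1,0,0,0,0,0,0],[0.1,0,0,0,0,0,0],[0.1,0,0,0,0,0,0],[0.1,0,0,0,0,0,0],[0.1,0,0,0,0,0,0]]
  ],
  "squeeze": 30
}}

```text
time_s: 13.75
tool_pos: [0.5141, 0.0179, 0.0558]
tcp_rot: [-3.105, -0.48, -0.0]
force: [-0.9, 0.6, 0.6]
gripper_width: 0.0355
grasp_force: 0.0
```

Call:
{"op": "carry_out", "data": {
  "increments": [
    [[0.1,0,0,0,0,0,0],[0.1,0,0,0,0,0,0],[0.1,0,0,0,0,0,0]]
  ],
  "squeeze": 45
}}

```text
time_s: 14.05
tool_pos: [0.5143, 0.0171, 0.0557]
tcp_rot: [3.104, 0.479, 0.001]
force: [1.7, -4.2, 0.6]
gripper_width: 0.0251
grasp_force: 45.0
```

Call:
{"op": "carry_out", "data": {
  "increments": [
    [[0.1,0,-0.003,0,0,0,0],[0.1,0,-0.002,0,0,0,0],[0.1,0,0,0,0,0,0],[0.1,0,0,0,0,0,0]]
  ]
}}

```text
time_s: 14.45
tool_pos: [0.5143, 0.0172, 0.0558]
tcp_rot: [3.099, 0.473, 0.005]
force: [6.2, -17.1, -7.6]
gripper_width: 0.0251
grasp_force: 45.0
```

Call:
{"op": "carry_out", "data": {
  "increments": [
    [[0.1,-0.003,0,0,0,0,0],[0.1,-0.003,0,0,0,0,0],[0.1,-0.003,0,0,0,0,0],[0.1,-0.003,0,0,0,0,0],[0.1,-0.002,0,0,0,0,0],[0.1,0,0,0,0,0,0],[0.1,0,0,0,0,0,0]]
  ]
}}

```text
time_s: 15.15
tool_pos: [0.5032, 0.0136, 0.0559]
tcp_rot: [3.098, 0.474, 0.011]
force: [14.5, -16.3, -17.6]
gripper_width: 0.0255
grasp_force: 45.0
```

Call:
{"op": "carry_out", "data": {
  "increments": [
    [[0.1,-0.003,0,0,0,0,0],[0.1,-0.002,0,0,0,0,0],[0.1,-0.002,0,0,0,0,0],[0.1,0,0,0,0,0,0],[0.1,0,0,0,0,0,0],[0.1,0,0,0,0,0,0]]
  ]
}}

```text
time_s: 15.75
tool_pos: [0.499, 0.0121, 0.056]
tcp_rot: [3.097, 0.474, 0.018]
force: [23.0, -14.4, -27.8]
gripper_width: 0.0253
grasp_force: 45.0
```

Call:
{"op": "carry_out", "data": {
  "increments": [
    [[0.1,0,0,0,0,0,0],[0.1,0,0,0,0,0,0],[0.1,0,0,0,0,0,0],[0.1,0,0,0,0,0,0]]
  ]
}}

```text
time_s: 16.15
tool_pos: [0.499, 0.0122, 0.056]
tcp_rot: [3.096, 0.475, 0.018]
force: [23.3, -15.2, -27.8]
gripper_width: 0.0252
grasp_force: 45.0
```

Run:
```python
from h import *
w=snapshot('wrist');save(w,'j')
```

```text
(no output)
```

View pics/j.png

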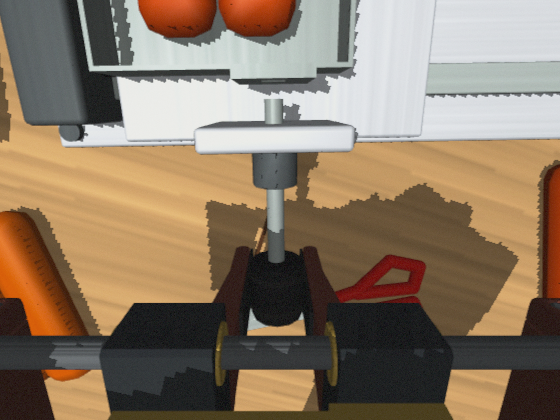

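The pin tip, at (274,100), is clear of the tray lug at (272,78). The knob, at (275,285), is gripped between the fingers, and the carriage is at the stop.

```bash
python3 -c "
from plant import *
print(job_done())"
```

```text
the job is handed in; nothing more can be done
None
```

The job is handed in, though it returned no verdict: the carriage is hard against the stop and the gripper is holding the knob with the plunger fully back (about 16 mm) and the pin clear of the lug, and I touched none of the loose roes, the bowl or the scissors.

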